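# Count two yellow vials into the kit tray

### The arm

A 6-joint arm with a two-finger parallel gripper is mounted at the origin on a cart in front of the work surface, level with it; the furniture and walls round the work are solid. World frame = base frame: x ahead of the robot, y to its left, z up, the work surface at z = 0. Lengths are in m, angles in degrees, forces in N, time in s.
With the tool pointing down it reaches from about 0.35 to 0.875 m from the base axis. Payload 4.2 kg.
Tool frame: the origin (TCP) lies at the very end of the fingers, on their centre line; the grasp point (between the pads) lies 19 mm behind it; z points along the fingers, y is the line along which they close (so a half turn about z gives the same grasp; the last joint's range is limited). The gripper opens to 87 mm and grips with 3 to 60 N. Pads are 19 mm wide; open, the fingers measure 117 mm over their backs; the gripper's body (75 mm by 190 mm) begins 51 mm behind the grasp point.
Start: joints at [86.551, 22.042, 0.453, 0, -68.411, -14.817], TCP at [0.196, 0.593, 0.19] pointing down, gripper open.
Joint ranges: [-179.83, 179.83], [-69.29, 118.12], [-61.27, 80.66], [-181.25, 117.63], [-171.15, -9.14], [-177.46, 177.46]. Speed limits (degrees/s): [159.86, 159.86, 180, 180, 180, 180].

### API

Orientations are given as [roll, pitch, yaw] about the fixed x, y, z axes, in that order (R = Rz(yaw) Ry(pitch) Rx(roll)).
In Python, from workcell import env, vision, close_job gives the robot as it stands.
- The arm moves only by the tool carry_out, never from a script. Its arguments are lists of equal length, an entry for each row: "jaw": the opening, from 0 (shut) to 1 (fully open); "dp": the shift along the tool's x, y, z in units of 40 mm (1.0 is 40 mm), a list of three; "twist": the turn about the tool's z in units of 8 degrees (1.0 is 8 degrees). A call has 1 to 12 rows; each row is the pose to reach, as a shift and turn from the pose commanded when the call began, along the tool's axes at that moment; what a row does not reach only later rows make up. A row lasts 1/10 s, in which the tool goes at most 50 mm and 8.59 degrees, less where a joint would pass 70% of its speed; a pose out of reach is approached as far as the arm can. A call with a gripper value outside its range is refused whole. The fingers move at their own pace and stop on an object; "force" is the grip in N (left out, the last holds). Time passes only in rows, so rows that repeat a pose let the fingers close. It gives the time, the measured TCP pose, the force, the opening and the grip force at its end, in the units of the state.
- env.sense(): the state, without advancing time (a new reading comes with each control period).
- vision.camera(name): name is "scene" or "top" or "wrist"; returns the picture (480x640x3 uint8, red, green, blue); there is no depth.
- vision.camera_model(name): a dict with "fx", "fy", "cx", "cy" (pixels), "k1" (the pictures are not rectified: a ray, as slopes to the right and down, at radius r is drawn at 1 + k1 r^2 times it, then the intrinsics apply), "R" (3x3) and "t" (3): a world point X has camera coordinates R X + t. Camera axes: x right, y down, z forward; pixel columns grow to the right and rows downward; lengths in m; the calibration is good to about 2 mm. A picture is of the moment at which its call begins: read the wrist's pose just before it. camera_model takes no time and is no camera call; for the wrist camera it gives the pose at the moment of the call.
- close_job(): hands the job in; it is judged then, once.
Trained networks look in the newest picture that a camera, given by its name, has taken for a name from the list of things; names that differ only in an ending like _2 or _b are one class to them, and where a whole thing is asked for, a point or a joint stands for the part that bears it (a point fixed in the world has none). Each returns a list of dicts, best first, with "p" (0 to 1); they miss things now and then, are a little off and sometimes report something else, mostly with a low value. They report only what shows in the picture. A call takes as long as a camera call. They do not tell look-alikes from the thing itself.
- vision.silhouettes(camera, thing): "mask" (480x640 bool, what is visible of it) and "at" ([row, column] in pixels, amid what is visible of it).
The state is a dict: "clock": time; "q": joint angles; "qvel": joint speeds; "joint_efforts": joint torques, N m; "ee_pos": TCP position; "tool_rot": TCP orientation; "force": force on the tool from outside, world axes, zero at the start; "ft_torque": the same for the moment, N m; "opening": finger opening in m; "finger_force": force on a finger pad.
Only numpy, scipy, OpenCV 4.12 (cv2) and the standard library are available. Lean on these libraries where they do the work, as an engineer would, in place of code of your own. Each camera call takes 0.05 s, during which the arm holds its last target. There are 200 camera calls.

### The job

The next crimping job needs exactly two vials of yellow ferrules. Stand two of the three yellow-capped vials upright on the floor of the grey kit tray, and leave the third yellow one standing where it is. The red-capped and black-capped vials belong to other jobs.

Things in the scene. Friction and masses are not known exactly. Their poses are not given: they have to be found in the camera images.
- kit_tray: low open grey plastic kit tray, empty at the start, fixed on the trolley top to the right of the vials. 150 mm along its x, 110 mm along its y, 24 mm high; walls 4 mm, inner floor 4 mm above the trolley top, inside 142 x 102 mm. Origin: centre of its underside, at trolley-top height; z up. It is turned by up to 0.4 rad either way about the vertical.
- yellow_vial_1: clear plastic vial with a yellow push cap, standing on the trolley top; one of three alike. 56 mm tall; round body 26 mm across from the underside up to 44 mm, round cap 30 mm across from 44 to 56 mm; 20 to 35 g. Origin: centre of the underside, z up along the vial; its yaw means nothing. It can be gripped round the cap or the body. One vial with a red and one with a black cap stand among the yellow ones, never closer than 70 mm between centres.
- yellow_vial_2: clear plastic vial with a yellow push cap, standing on the trolley top; one of three alike. 56 mm tall; round body 26 mm across from the underside up to 44 mm, round cap 30 mm across from 44 to 56 mm; 20 to 35 g. Origin: centre of the underside, z up along the vial; its yaw means nothing. It can be gripped round the cap or the body. One vial with a red and one with a black cap stand among the yellow ones, never closer than 70 mm between centres.
- yellow_vial_3: clear plastic vial with a yellow push cap, standing on the trolley top; one of three alike. 56 mm tall; round body 26 mm across from the underside up to 44 mm, round cap 30 mm across from 44 to 56 mm; 20 to 35 g. Origin: centre of the underside, z up along the vial; its yaw means nothing. It can be gripped round the cap or the body. One vial with a red and one with a black cap stand among the yellow ones, never closer than 70 mm between centres.
Not all that is in view belongs to the job. What is shaped like the yellow_vial_1 but green is not meant.

How it is judged (in metres and radians):
At the end, for the whole second after the job is handed in: Two of the yellow vials (any two) stand on the tray's floor, undersides under 12 mm above the tray's, centres within 66 mm (tray x) and 46 mm (tray y) of its centre; the third stands on the trolley under 30 mm from its start. All three upright within 0.17 rad and at rest (0.02 m/s) (((x of yellow_vial_2 in the frame of kit_tray between -0.066 and 0.066 m and y of yellow_vial_2 in the frame of kit_tray between -0.046 and 0.046 m and z of yellow_vial_2 in the frame of kit_tray between -0.004 and 0.012 m and angle between each of yellow_vial_2, yellow_vial_3, yellow_vial_1's own z axis and vertical below 0.17 rad and linear speed of each of yellow_vial_2, yellow_vial_3, yellow_vial_1 below 0.02 m/s and x of yellow_vial_3 in the frame of kit_tray between -0.066 and 0.066 m and y of yellow_vial_3 in the frame of kit_tray between -0.046 and 0.046 m and z of yellow_vial_3 in the frame of kit_tray between -0.004 and 0.012 m and distance of yellow_vial_1 from where it was at the start of the episode below 0.03 m and height (world z) of yellow_vial_1 below 0.01 m) or (x of yellow_vial_1 in the frame of kit_tray between -0.066 and 0.066 m and y of yellow_vial_1 in the frame of kit_tray between -0.046 and 0.046 m and z of yellow_vial_1 in the frame of kit_tray between -0.004 and 0.012 m and angle between each of yellow_vial_1, yellow_vial_3, yellow_vial_2's own z axis and vertical below 0.17 rad and linear speed of each of yellow_vial_1, yellow_vial_3, yellow_vial_2 below 0.02 m/s and x of yellow_vial_3 in the frame of kit_tray between -0.066 and 0.066 m and y of yellow_vial_3 in the frame of kit_tray between -0.046 and 0.046 m and z of yellow_vial_3 in the frame of kit_tray between -0.004 and 0.012 m and distance of yellow_vial_2 from where it was at the start of the episode below 0.03 m and height (world z) of yellow_vial_2 below 0.01 m) or (x of yellow_vial_1 in the frame of kit_tray between -0.066 and 0.066 m and y of yellow_vial_1 in the frame of kit_tray between -0.046 and 0.046 m and z of yellow_vial_1 in the frame of kit_tray between -0.004 and 0.012 m and angle between each of yellow_vial_1, yellow_vial_2, yellow_vial_3's own z axis and vertical below 0.17 rad and linear speed of each of yellow_vial_1, yellow_vial_2, yellow_vial_3 below 0.02 m/s and x of yellow_vial_2 in the frame of kit_tray between -0.066 and 0.066 m and y of yellow_vial_2 in the frame of kit_tray between -0.046 and 0.046 m and z of yellow_vial_2 in the frame of kit_tray between -0.004 and 0.012 m and distance of yellow_vial_3 from where it was at the start of the episode below 0.03 m and height (world z) of yellow_vial_3 below 0.01 m))); the robot touches nothing.
It also fails if it takes over 48 s, if anything falls off the work surface, if the arm or the gripper's body presses on something with over 40 N, if the wrist force passes 120 N, or if a joint passes its speed limit or range.

## Working session

There is one attempt and no reset: what is moved stays moved. The work goes in short steps, Python scripts to look and compute and a tool call to move; the robot and the scene stay as the last step left them, time stands still between calls to the robot, and variables do not carry over. Pictures are saved under pics/ and viewed, at most 10 in all, crops included, and the job is handed in when it is done.

Besides the shell and the picture viewer there is one more tool, called after ">>>" as a command line: name --pt "numbers of a row" for each row, then --argument value for the rest. carry_out: Moves the arm, as the interface text tells. Its arguments: {"type":"object","properties":{"jaw":{"type":"array"},"dp":{"type":"array"},"twist":{"type":"array"},"force":{"type":"number"}},"required":["jaw","dp","twist"]}

```bash
mkdir -p pics; ls; cat > h.py <<'E'
import numpy as np, cv2
from workcell import env, vision, close_job
def ray(m,u,v):
    x=(u-m["cx"])/m["fx"]; y=(v-m["cy"])/m["fy"]; a,b=x,y
    for _ in range(20):
        s=1+m["k1"]*(a*a+b*b); a,b=x/s,y/s
    R=np.array(m["R"]); t=np.array(m["t"])
    return -R.T@t, R.T@np.array([a,b,1])
def hit(m,u,v,z):
    c,d=ray(m,u,v); return c+d*(z-c[2])/d[2]
def proj(m,X):
    p=np.array(m["R"])@np.array(X)+np.array(m["t"]); a,b=p[:2]/p[2]; s=1+m["k1"]*(a*a+b*b)
    return np.array([m["fx"]*a*s+m["cx"],m["fy"]*b*s+m["cy"]])
def save(n,im): cv2.imwrite("pics/"+n,im[:,:,::-1])
E
python3 - <<'E'
from h import *
for c in ["top","scene"]:
    im=vision.camera(c); m=vision.camera_model(c); save(c+"0.png",im); np.save(c+"0.npy",im)
    print(c,"centre",ray(m,320,240)[0].round(3))
    for th in ["yellow_vial_1","kit_tray"]:
        for d in vision.silhouettes(c,th):
            r,q=d["at"]; print(th,round(d["p"],2),int(r),int(q),d["mask"].sum(),hit(m,q,r,.05 if th[0]=='y' else .02).round(3))
s=env.sense();print(s)
E
```

```text
pics
top centre [0.468 0.224 0.904]
yellow_vial_1 0.97 138 266 437 [0.692 0.299 0.05 ]
yellow_vial_1 0.85 178 273 385 [0.63  0.289 0.05 ]
yellow_vial_1 0.74 155 233 397 [0.668 0.35  0.05 ]
yellow_vial_1 0.69 243 217 394 [0.532 0.376 0.05 ]
yellow_vial_1 0.61 247 293 269 [0.522 0.26  0.05 ]
kit_tray 0.87 183 378 6748 [0.624 0.123 0.02 ]
scene centre [ 0.278 -0.333  0.64 ]
yellow_vial_1 0.92 201 282 485 [0.522 0.36  0.05 ]
yellow_vial_1 0.85 214 355 513 [0.618 0.275 0.05 ]
yellow_vial_1 0.77 204 390 526 [0.685 0.274 0.05 ]
yellow_vial_1 0.69 188 359 424 [0.658 0.335 0.05 ]
yellow_vial_1 0.58 248 304 531 [0.509 0.237 0.05 ]
kit_tray 0.56 291 396 5346 [0.611 0.121 0.02 ]
{'clock': 0.3, 'q': array([ 8.65498989e+01,  2.20602787e+01,  4.29944200e-01, -6.41616246e-03,
       -6.84106190e+01, -1.48150038e+01]), 'qvel': array([-0.1065862 , -0.18696192,  0.06376084,  0.07773374, -0.05617936,
        0.08563868]), 'joint_efforts': array([-2.66116149e-04, -3.90038967e+01,  1.87244368e+01,  4.21567082e+00,
        1.29437033e-02, -1.32884311e-04]), 'ee_pos': array([0.19582435, 0.5933058 , 0.19008214]), 'tool_rot': array([ 1.79958883e+02, -4.70574030e-03, -1.82674661e+01]), 'force': array([-0.29697178,  0.47125316, -0.55235234]), 'ft_torque': array([-0.01843122,  0.01675603,  0.01451976]), 'finger_force': 0.0, 'opening': 0.08723423724462659}
```

```bash
python3 - <<'E'
import cv2,numpy as np
a=cv2.imread("pics/top0.png");b=cv2.imread("pics/scene0.png")
cv2.imwrite("pics/c0.png",np.vstack([cv2.resize(a[90:310,160:460],(800,586))]))
E
```

```text
(no output)
```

View pics/c0.png

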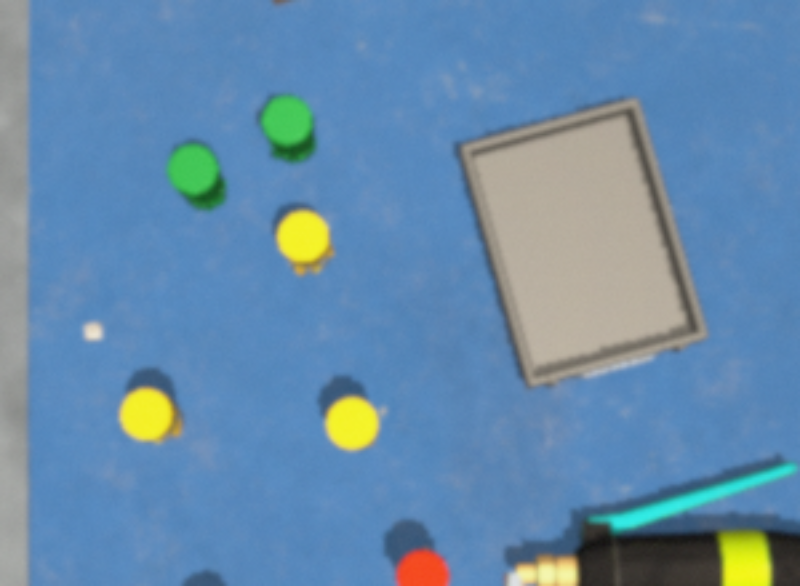

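View pics/scene0.png

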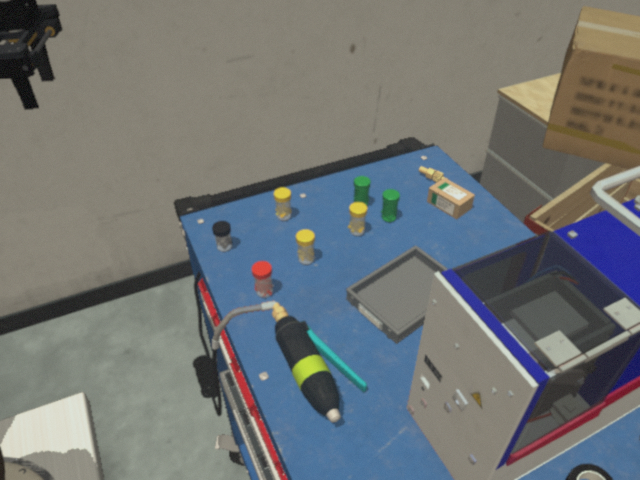

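The yellow caps are at top pixels (217,243), (293,247) and (273,178). Look-alikes are green at (266,138) and (233,155), red at about (318,305), and black, which is near the arm and off this crop. I'll take (293,247) and (217,243), and leave (273,178), which has a green vial next to it.

```bash
python3 - <<'E'
from h import *
m=vision.camera_model("top"); im=np.load("top0.npy")
h=cv2.cvtColor(im,cv2.COLOR_RGB2HSV)
mk=((h[...,0]>24)&(h[...,0]<34)&(h[...,1]>150)&(h[...,2]>200)).astype(np.uint8)
n,l,st,ce=cv2.connectedComponentsWithStats(mk)
for i in range(1,n):
    if st[i,4]>100: print(st[i],ce[i].round(1),hit(m,*ce[i],.056).round(4), "diam",2*np.sqrt(st[i,4]/np.pi)/m["fx"]*.848)
im2=vision.camera("top")
d=vision.silhouettes("top","kit_tray")[0]
c=cv2.findContours(d["mask"].astype(np.uint8),0,2)[0]; c=max(c,key=cv2.contourArea)
P=np.array([hit(m,*p[0],.024)[:2] for p in c],np.float32)
r=cv2.minAreaRect(P*1000); print(r); print(cv2.boxPoints(r).round(0))
save("top_full.png",im2)
ms=vision.camera_model("scene")
for p in [(410,405),(475,478),(335,415),(270,305)]: print(p,hit(ms,*p,0).round(3))
E
```

```text
[264 170  19  18 276] [273.3 178.5] [0.6286 0.2884 0.056 ] diam 0.02834827786583065
[206 236  19  19 279] [214.7 245.1] [0.5286 0.3791 0.056 ] diam 0.02850192819375979
[283 239  18  19 270] [291.5 248.4] [0.5209 0.2626 0.056 ] diam 0.028038451318690087
[432 295  17  20 301] [439.4 304.4] [0.4311 0.0417 0.056 ] diam 0.029604340301000957
((626.9390869140625, 124.47384643554688), (157.3418731689453, 115.32678985595703), 14.618667602539062)
[[536. 160.]
 [565.  49.]
 [718.  89.]
 [689. 200.]]
(410, 405) [ 0.536 -0.044  0.   ]
(475, 478) [ 0.555 -0.161  0.   ]
(335, 415) [ 0.442 -0.015  0.   ]
(270, 305) [0.432 0.193 0.   ]
```

View pics/top_full.png

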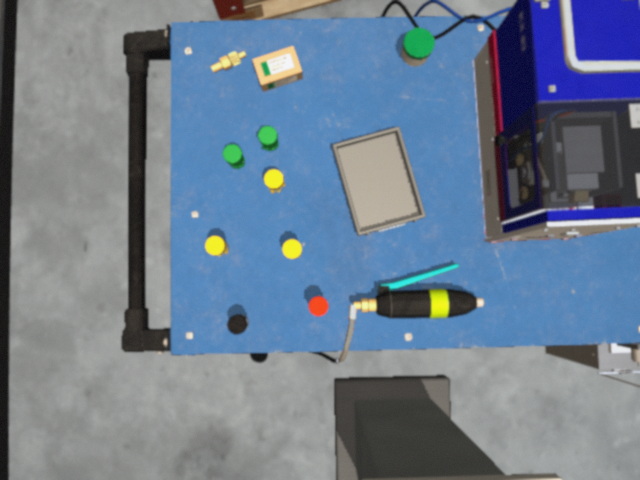

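Tray: centre (0.627, 0.124), turned about 14.6°, and its rim measures about the right size. I'll move above vial A at (0.521, 0.263) with the closing line along the tray's y axis.

>>> carry_out --jaw '[0.75,0.75,0.75,0.75,0.75,0.75,0.75,0.75,0.75,0.75,0.75,0.75]' --pt "10.3 5.3 1.25" --pt "10.3 5.3 1.25" --pt "10.3 5.3 1.25" --pt "10.3 5.3 1.25" --pt "10.3 5.3 1.25" --pt "10.3 5.3 1.25" --pt "10.3 5.3 1.25" --pt "10.3 5.3 1.25" --pt "10.3 5.3 1.25" --pt "10.3 5.3 1.25" --pt "10.3 5.3 1.25" --pt "10.3 5.3 1.25" --twist '[-4.1,-4.1,-4.1,-4.1,-4.1,-4.1,-4.1,-4.1,-4.1,-4.1,-4.1,-4.1]' --force 15

```text
clock: 1.6
ee_pos: [0.5207, 0.2628, 0.1404]
tool_rot: [-180.0, 0.0, 14.5]
force: [-0.1, 1.0, 0.3]
opening: 0.0649
finger_force: 0.0
```

```bash
cat >> h.py <<'E'
def yel(cam,z,amin=100,name=None):
    m=vision.camera_model(cam); im=vision.camera(cam)
    if name: save(name,im)
    h=cv2.cvtColor(im,cv2.COLOR_RGB2HSV)
    mk=((h[...,0]>24)&(h[...,0]<34)&(h[...,1]>150)&(h[...,2]>180)).astype(np.uint8)
    n,l,st,ce=cv2.connectedComponentsWithStats(mk)
    for i in range(1,n):
        if st[i,4]>amin: print(cam,st[i],hit(m,*ce[i],z).round(4))
def delta(x,y,z):
    s=env.sense(); p=s["ee_pos"]; a=np.radians(s["tool_rot"][2]); d=np.array([x,y,z])-p
    print("at",p.round(4),s["tool_rot"].round(2),"dp",(np.array([d[0]*np.cos(a)+d[1]*np.sin(a),d[0]*np.sin(a)-d[1]*np.cos(a),-d[2]])/.04).round(2))
E
python3 - <<'E'
from h import *
yel("wrist",.056,400,"w1.png")
delta(.521,.263,.029)
E
```

```text
wrist [ 305   54   40   40 1091] [0.6303 0.288  0.056 ]
wrist [ 302  212   38   37 1095] [0.522  0.2621 0.056 ]
at [0.5204 0.2635 0.1406] [-1.7999e+02 -1.0000e-02  1.4550e+01] dp [0.01 0.01 2.79]
```

View pics/w1.png

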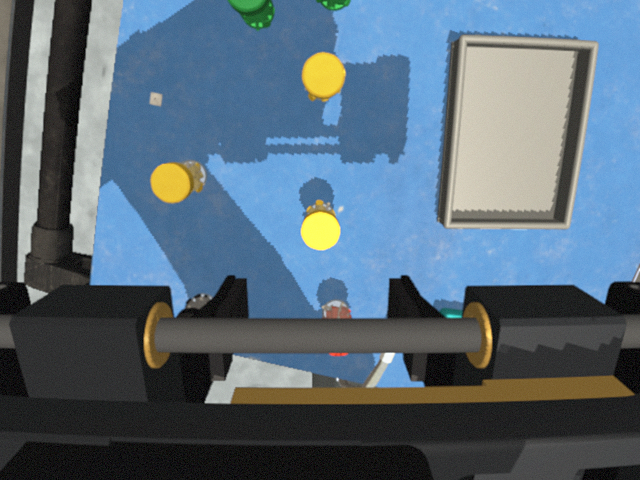

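The wrist view shows the yellow cap at (320,230), agreeing with the top camera to within 1–2 mm. The red vial is at (337,330), and the tray is squared to the view. Now I'll descend and grip.

>>> carry_out --jaw '[0.75,0.75,0.75,0.75,0.75,0.25,0.25,0.25,0.25,0.25,0.25,0.25]' --pt "0.02 0.02 1.0" --pt "0.02 0.02 2.0" --pt "0.02 0.02 2.6" --pt "0.02 0.02 2.78" --pt "0.02 0.02 2.78" --pt "0.02 0.02 2.78" --pt "0.02 0.02 2.78" --pt "0.02 0.02 2.78" --pt "0.02 0.02 2.78" --pt "0.02 0.02 2.78" --pt "0.02 0.02 2.78" --pt "0.02 0.02 2.78" --twist '[0,0,0,0,0,0,0,0,0,0,0,0]' --force 15

```text
clock: 2.85
ee_pos: [0.5217, 0.2624, 0.0293]
tool_rot: [180.0, 0.0, 14.5]
force: [1.0, 0.1, -0.7]
opening: 0.0234
finger_force: 0.0
```

```bash
python3 - <<'E'
from h import *
s=env.sense(); print(s["opening"],s["finger_force"])
yel("wrist",.056,300,"w2.png"); yel("top",.056)
im=vision.camera("scene"); save("s2.png",cv2.resize(im[140:320,200:440],(800,600)))
a=cv2.imread("pics/w2.png"); b=cv2.imread("pics/s2.png")
cv2.imwrite("pics/j2.png",np.hstack([cv2.resize(a,(400,300)),cv2.resize(b,(400,300))]))
E
```

```text
0.02335917917562967 0.0
wrist [ 292    0   70   74 3931] [0.6303 0.288  0.056 ]
wrist [  52  187   59   59 2655] [0.5302 0.3788 0.056 ]
wrist [ 293  264   53   55 1328] [0.5242 0.2631 0.056 ]
top [431 294  18  21 307] [0.4308 0.0422 0.056 ]
```

View pics/j2.png

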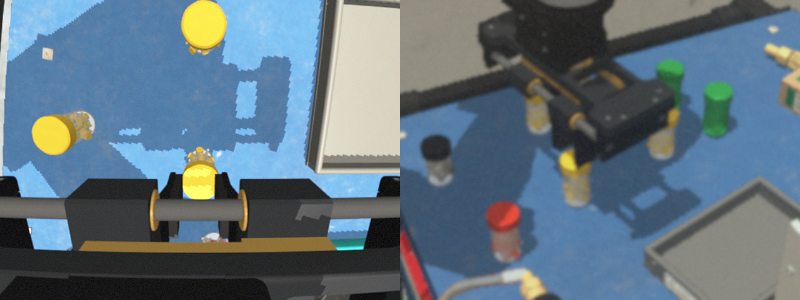

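```bash
python3 - <<'E'
import cv2
a=cv2.imread("pics/w2.png")
cv2.imwrite("pics/j3.png",cv2.resize(a[220:420,220:460],(720,600),interpolation=cv2.INTER_CUBIC))
E
```

```text
(no output)
```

View pics/j3.png

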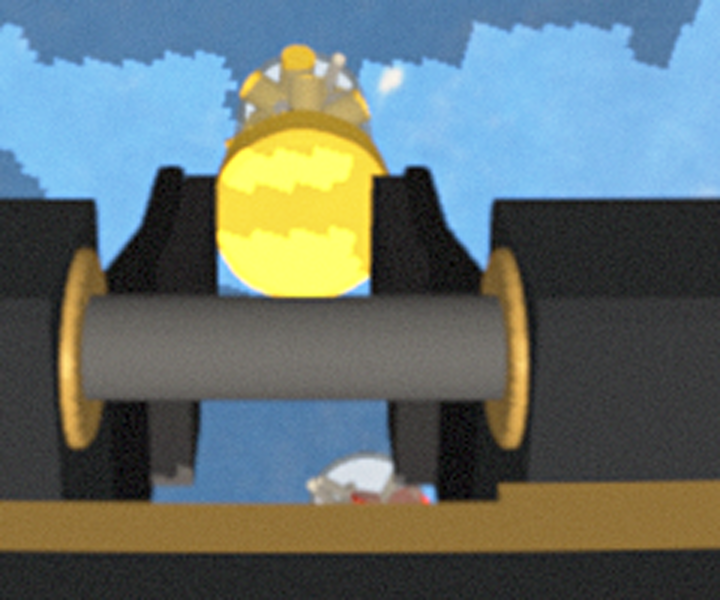

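```bash
python3 - <<'E'
from h import *
m=vision.camera_model("wrist"); s=env.sense(); p=s["ee_pos"]; a=np.radians(s["tool_rot"][2])
tx=np.array([np.cos(a),np.sin(a),0]); ty=np.array([np.sin(a),-np.cos(a),0])
def q(X): u=proj(m,X); return ((u-[220,220])*3).round(0)
print(p, m["t"], ray(m,320,240)[0])
for z in (.03,.056):
  for dx in (-.015,-.0095,0,.0095,.015):
    print(z,dx,q(p*[1,1,0]+[0,0,z]+dx*tx), q(p*[1,1,0]+[0,0,z]+dx*tx+.0117*ty),q(p*[1,1,0]+[0,0,z]+dx*tx+.015*ty))
E
```

```text
[0.52161893 0.26243387 0.02917974] [0.12362759 0.55964937 0.39232651] [0.59394833 0.28213639 0.22368666]
0.03 -0.015 [297. 233.] [361. 233.] [378. 233.]
0.03 -0.0095 [297. 205.] [361. 205.] [379. 205.]
0.03 0 [298. 157.] [362. 157.] [380. 157.]
0.03 0.0095 [298. 107.] [363. 107.] [381. 107.]
0.03 0.015 [298.  78.] [364.  78.] [382.  78.]
0.056 -0.015 [298. 300.] [370. 300.] [390. 300.]
0.056 -0.0095 [298. 270.] [370. 270.] [391. 270.]
0.056 0 [298. 216.] [372. 216.] [392. 216.]
0.056 0.0095 [298. 160.] [373. 160.] [394. 160.]
0.056 0.015 [298. 127.] [374. 127.] [395. 127.]
```

The cap is centred between the fingers in the wrist view. However, the visible fingertips end at about z 0.058, just above the cap and about 29 mm short of the reported TCP, and the jaws closed to 23 mm with no force. Going down to TCP z of about 0.006 is safe whichever reading is right, so I'll open, go lower and close again.

>>> carry_out --jaw '[0.75,0.75,0.75,0.75,0.75,0.75,0.75,0.75]' --pt "0 0 0" --pt "0 0 0" --pt "0 0 0" --pt "0 0 0" --pt "0 0 0" --pt "0 0 0.2" --pt "0 0 0.4" --pt "0 0 0.4" --twist '[0,0,0,0,0,0,0,0]'

```text
clock: 3.8
ee_pos: [0.5205, 0.2616, 0.0115]
tool_rot: [179.9, 0.2, 14.5]
force: [-0.2, 0.1, -0.5]
opening: 0.0643
finger_force: 0.0
```

```bash
python3 - <<'E'
from h import *
yel("wrist",.056,300,"w3.png")
im=vision.camera("scene"); save("s3.png",im)
a=cv2.imread("pics/w3.png")[200:440,160:480]; b=cv2.imread("pics/s3.png")[170:290,240:400]
cv2.imwrite("pics/j4.png",np.hstack([cv2.resize(a,(400,300)),cv2.resize(b,(400,300))]))
E
```

```text
wrist [ 288    0   77   63 4013] [0.6283 0.2874 0.056 ]
wrist [  23  191   62   64 3102] [0.5303 0.379  0.056 ]
wrist [ 287  276   67   41 1725] [0.5262 0.2631 0.056 ]
```

View pics/j4.png

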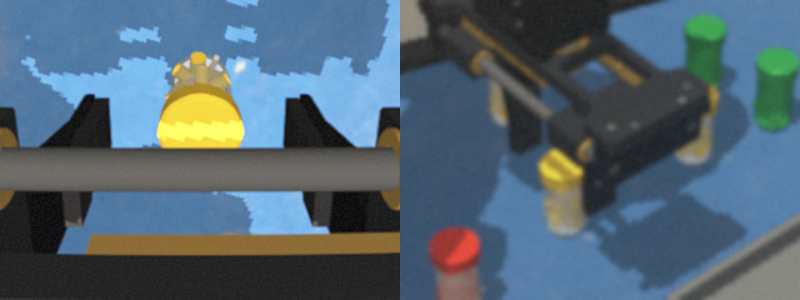

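Both views confirm the tips are now at about z 0.040, on either side of the cap. A little lower, then close.

>>> carry_out --jaw '[0.75,0.75,0.25,0.25,0.25,0.25,0.25,0.25,0.25,0.25]' --pt "0 0 0.15" --pt "0 0 0.15" --pt "0 0 0.15" --pt "0 0 0.15" --pt "0 0 0.15" --pt "0 0 0.15" --pt "0 0 0.15" --pt "0 0 0.15" --pt "0 0 0.15" --pt "0 0 0.15" --twist '[0,0,0,0,0,0,0,0,0,0]' --force 15

```text
clock: 4.9
ee_pos: [0.5217, 0.2625, 0.0073]
tool_rot: [-180.0, -0.0, 14.5]
force: [-1.3, 0.8, 0.4]
opening: 0.0285
finger_force: 15.0
```

Gripped: 15 N at 28.5 mm, about the cap's width. Lift and carry it over the far half of the tray.

>>> carry_out --jaw '[0.25,0.25,0.25,0.25,0.25,0.25,0.25,0.25,0.25,0.25,0.25,0.25]' --pt "0 0 -0.6" --pt "0 0 -1.3" --pt "0 0 -2.0" --pt "0.3 0.5 -2.0" --pt "0.8 1.3 -2.0" --pt "1.4 2.2 -2.0" --pt "1.9 3.0 -2.0" --pt "2.3 3.6 -2.0" --pt "2.5 3.9 -2.0" --pt "2.55 4.0 -2.0" --pt "2.55 4.0 -2.0" --pt "2.55 4.0 -2.0" --twist '[0,0,0,0,0,0,0,0,0,0,0,0]'

```text
clock: 6.1
ee_pos: [0.6596, 0.1341, 0.0873]
tool_rot: [-180.0, 0.0, 14.6]
force: [-0.0, 0.3, -0.3]
opening: 0.0287
finger_force: 15.0
```

```bash
python3 - <<'E'
from h import *
yel("wrist",.056,300,"w4.png")
im=vision.camera("scene"); save("s4.png",im)
m=vision.camera_model("scene")
a=cv2.imread("pics/w4.png"); b=cv2.imread("pics/s4.png")[130:370,240:560]
cv2.imwrite("pics/j5.png",np.hstack([cv2.resize(a,(400,300)),cv2.resize(b,(400,300))]))
delta(.661,.133,.0115)
E
```

```text
wrist [284 302  67  17 797] [0.6203 0.1259 0.056 ]
at [0.6598 0.1343 0.0875] [-179.99    0.     14.63] dp [0.02 0.04 1.9 ]
```

View pics/j5.png

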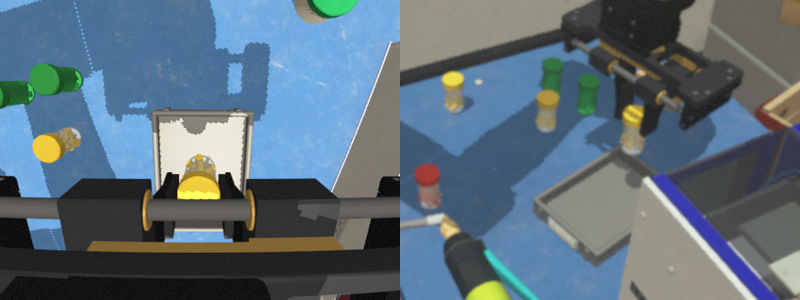

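The vial hangs upright over the tray. Lower, release and rise.

>>> carry_out --jaw '[0.25,0.25,0.25,0.25,0.25,0.25,0.25]' --pt "0.02 0.04 0.6" --pt "0.02 0.04 1.2" --pt "0.02 0.04 1.6" --pt "0.02 0.04 1.8" --pt "0.02 0.04 1.88" --pt "0.02 0.04 1.9" --pt "0.02 0.04 1.9" --twist '[0,0,0,0,0,0,0]'

```text
clock: 6.9
ee_pos: [0.6623, 0.1323, 0.0122]
tool_rot: [-180.0, -0.1, 14.6]
force: [0.8, 0.4, -0.3]
opening: 0.0286
finger_force: 15.0
```

>>> carry_out --jaw '[0.65,0.65,0.65,0.65,0.65,0.65,0.65,0.65,0.65,0.65]' --pt "0 0 0" --pt "0 0 0" --pt "0 0 0" --pt "0 0 0" --pt "0 0 0" --pt "0 0 0" --pt "0 0 -0.5" --pt "0 0 -1.2" --pt "0 0 -2.0" --pt "0 0 -2.0" --twist '[0,0,0,0,0,0,0,0,0,0]'

```text
clock: 7.9
ee_pos: [0.6653, 0.1328, 0.0971]
tool_rot: [-180.0, -0.6, 14.6]
force: [0.7, 0.1, 1.0]
opening: 0.0568
finger_force: 0.0
```

>>> carry_out --jaw '[0.75,0.75,0.75,0.75,0.75,0.75,0.75,0.75,0.75,0.75]' --pt "-0.2 -1.0 -0.5" --pt "-0.5 -2.0 -0.5" --pt "-0.8 -3.2 -0.5" --pt "-1.1 -4.4 -0.5" --pt "-1.4 -5.5 -0.5" --pt "-1.55 -6.4 -0.5" --pt "-1.63 -6.78 -0.5" --pt "-1.63 -6.78 -0.5" --pt "-1.63 -6.78 -0.5" --pt "-1.63 -6.78 -0.5" --twist '[0,0,0,0,0,0,0,0,0,0]'

```text
clock: 8.9
ee_pos: [0.531, 0.3767, 0.111]
tool_rot: [180.0, 0.0, 14.4]
force: [0.3, -1.2, -0.3]
opening: 0.0653
finger_force: 0.0
```

```bash
python3 - <<'E'
from h import *
yel("wrist",.056,300,"w5.png"); yel("top",.060,100,"t5.png")
im=vision.camera("scene"); save("s5.png",im)
a=cv2.imread("pics/w5.png"); b=cv2.imread("pics/s5.png")[130:370,240:560]
cv2.imwrite("pics/j6.png",np.hstack([cv2.resize(a,(400,300)),cv2.resize(b,(400,300))]))
delta(.5295,.379,.007)
E
```

```text
wrist [ 468  111   44   46 1564] [0.6297 0.2887 0.056 ]
wrist [ 295  224   41   40 1326] [0.5299 0.3792 0.056 ]
top [366 146  18  19 280] [0.6606 0.133  0.06  ]
top [264 170  19  19 283] [0.6275 0.288  0.06  ]
top [431 294  18  22 338] [0.4315 0.043  0.06  ]
at [0.5312 0.3768 0.1113] [180.     0.    14.43] dp [-0.03 -0.06  2.61]
```

View pics/j6.png

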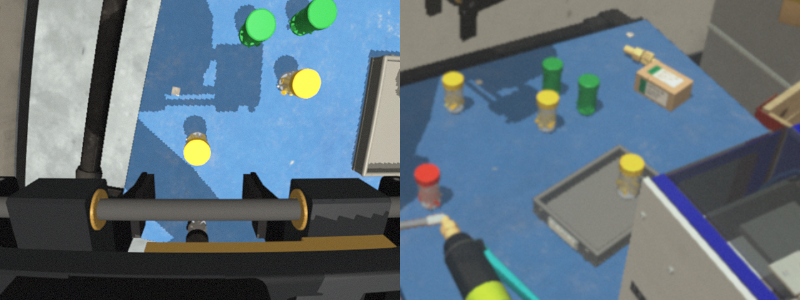

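Vial A stands in the tray at (0.661, 0.133), and the wrist sees vial B at (0.530, 0.379). Descend and grip B.

>>> carry_out --jaw '[0.75,0.75,0.75,0.75,0.75,0.25,0.25,0.25,0.25,0.25,0.25,0.25]' --pt "-0.03 -0.06 0.8" --pt "-0.03 -0.06 1.6" --pt "-0.03 -0.06 2.2" --pt "-0.03 -0.06 2.55" --pt "-0.03 -0.06 2.6" --pt "-0.03 -0.06 2.6" --pt "-0.03 -0.06 2.6" --pt "-0.03 -0.06 2.6" --pt "-0.03 -0.06 2.6" --pt "-0.03 -0.06 2.6" --pt "-0.03 -0.06 2.6" --pt "-0.03 -0.06 2.6" --twist '[0,0,0,0,0,0,0,0,0,0,0,0]' --force 15

```text
clock: 10.25
ee_pos: [0.529, 0.3802, 0.0076]
tool_rot: [-180.0, -0.0, 14.5]
force: [0.3, -0.5, 2.1]
opening: 0.0286
finger_force: 15.0
```

>>> carry_out --jaw '[0.25,0.25,0.25,0.25,0.25,0.25,0.25,0.25,0.25,0.25,0.25,0.25]' --pt "0 0 -0.7" --pt "0 0 -1.5" --pt "0 0 -2.2" --pt "0 0.7 -2.2" --pt "0 1.6 -2.2" --pt "0 2.7 -2.2" --pt "-0.1 3.8 -2.2" --pt "-0.1 4.9 -2.2" --pt "-0.1 5.9 -2.2" --pt "-0.1 6.5 -2.2" --pt "-0.1 6.8 -2.2" --pt "-0.1 6.8 -2.2" --twist '[0,0,0,0,0,0,0,0,0,0,0,0]'

```text
clock: 11.45
ee_pos: [0.5933, 0.1146, 0.0951]
tool_rot: [-180.0, 0.0, 14.4]
force: [0.2, -0.5, -0.5]
opening: 0.0281
finger_force: 15.0
```

>>> carry_out --jaw '[0.25,0.25]' --pt "0 0 0" --pt "0 0 0" --twist '[0,0]'

```text
clock: 11.65
ee_pos: [0.593, 0.117, 0.0952]
tool_rot: [-180.0, -0.0, 14.6]
force: [-0.1, -0.7, -0.3]
opening: 0.0284
finger_force: 15.0
```

```bash
python3 - <<'E'
from h import *
delta(.593,.115,.0118); yel("wrist",.06,200)
E
```

```text
at [0.593  0.117  0.0952] [-179.99   -0.     14.63] dp [-0.01  0.05  2.08]
wrist [ 303  113   45   42 1043] [0.6651 0.1316 0.06  ]
wrist [285 304  64  15 783] [0.5518 0.1087 0.06  ]
```

>>> carry_out --jaw '[0.25,0.25,0.25,0.25,0.25,0.25,0.25]' --pt "0 0.04 0.7" --pt "0 0.04 1.3" --pt "0 0.04 1.75" --pt "0 0.04 1.95" --pt "0 0.04 2.05" --pt "0 0.04 2.08" --pt "0 0.04 2.08" --twist '[0,0,0,0,0,0,0]'

```text
clock: 12.4
ee_pos: [0.5941, 0.1146, 0.0128]
tool_rot: [-180.0, -0.1, 14.6]
force: [0.4, -0.7, 0.3]
opening: 0.0284
finger_force: 15.0
```

>>> carry_out --jaw '[0.65,0.65,0.65,0.65,0.65,0.65,0.65,0.65,0.65,0.65,0.65,0.65]' --pt "0 0 0" --pt "0 0 0" --pt "0 0 0" --pt "0 0 0" --pt "0 0 0" --pt "0 0 0" --pt "0 0 -0.5" --pt "0 0 -1.2" --pt "0 0 -2.0" --pt "0 0 -3.0" --pt "0 0 -3.0" --pt "0 0 -3.0" --twist '[0,0,0,0,0,0,0,0,0,0,0,0]'

```text
clock: 13.6
ee_pos: [0.5939, 0.1145, 0.1332]
tool_rot: [-180.0, -0.1, 14.5]
force: [-0.2, -0.7, -0.2]
opening: 0.0565
finger_force: 0.0
```

>>> carry_out --jaw '[0.65,0.65,0.65,0.65,0.65,0.65,0.65,0.65]' --pt "0 -1.0 0" --pt "0 -2.0 0" --pt "0 -3.2 0" --pt "0 -4.4 0" --pt "0 -5.5 0" --pt "0 -6.0 0" --pt "0 -6.0 0" --pt "0 -6.0 0" --twist '[0,0,0,0,0,0,0,0]'

```text
clock: 14.4
ee_pos: [0.5327, 0.3458, 0.1307]
tool_rot: [179.9, 0.1, 14.5]
force: [-0.5, 0.2, 0.8]
opening: 0.0563
finger_force: 0.0
```

```bash
python3 - <<'E'
from h import *
yel("top",.060,100); yel("wrist",.06,300,"w6.png")
im=vision.camera("scene"); save("s6.png",im)
a=cv2.imread("pics/w6.png"); b=cv2.imread("pics/s6.png")[130:370,240:560]
cv2.imwrite("pics/j7.png",np.hstack([cv2.resize(a,(400,300)),cv2.resize(b,(400,300))]))
E
```

```text
top [366 146  18  19 279] [0.6606 0.1329 0.06  ]
top [379 189  19  20 291] [0.5935 0.1149 0.06  ]
top [431 294  18  21 334] [0.4316 0.0429 0.06  ]
wrist [ 417  103   39   43 1253] [0.6299 0.2886 0.06  ]
wrist [616 215  24  38 745] [0.5933 0.1174 0.06  ]
```

View pics/j7.png

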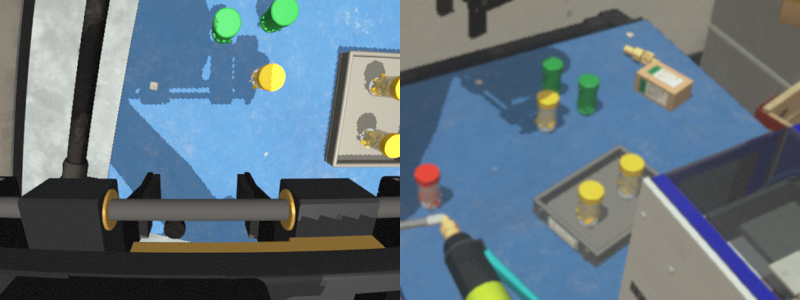

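Both vials stand upright in the tray, about 35 mm either side of its centre. The third yellow vial has not moved, and the arm is clear of everything.

```bash
python3 -c "
from h import *
print(close_job())"
```

```text
the job is handed in; nothing more can be done
None
```

I stood two yellow vials upright in the kit tray, left the third yellow one where it was, and handed the job in at about 15 s of the 48 s allowed; the hand-in returned no verdict.

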